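# Swap the battery packs between charger and bench light

### The job

The slide-on battery pack sitting on the charger is charged: pull it off and slide it onto the shoe of the bench work light, fully home so that the catch snaps in; and slide the flat pack, the one of the same shape lying loose on the bench, fully home onto the charger. Leave the light's head aimed as it is, do not disturb the other things on the bench, and let go of everything at the end.

Things in the scene. Friction and masses are not known exactly. Their poses are not given: they have to be found in the camera images.
- charger: battery charger fixed to the bench: grey box 180 x 124 x 45 mm with a slide shoe on its deck and, 62 to 95 mm past home, a raised housing (112 mm wide, top 75 mm above the bench); black cord. Origin: on the bench under the home point. +x: the way a pack slides on, away from the robot within 0.4 rad; z up. Box: x -85 to 95 mm. The charged pack starts home on it
- light: bench work light fixed to the bench: black base 212 x 124 x 40 mm with a slide shoe on its deck (empty) and at the far end a tilting LED head between yellow yoke plates (131 mm high, 148 mm apart outside, x 92 to 118 mm). Origin: on the bench under the home point. +x: the way a pack slides on, away from the robot within 0.4 rad. Base: x -85 to 127 mm.
- charger_home (a point): home point on the charger's deck, 45 mm above the bench, axes as the charger's: a pack is home when its origin is here with its +x along this +x. The level deck runs to 85 mm before it (-x); a stop 47 mm past it ends the travel. Slippery moulded nylon
- light_home (a point): home point on the light's deck, 40 mm above the bench, axes as the light's: a pack is home when its origin is here with its +x along this +x. The level deck runs to 85 mm before it (-x); a stop 47 mm past it ends the travel. Slippery moulded nylon
- charger_mouth (a point): middle of the mouth of the charger's slide shoe, on the deck, 22 mm before the home point. Two rails run from 10 mm before to 47 mm past home: 49 mm between walls, 38 mm between inward lips (7.5 to 11 mm above the deck), 62 mm outside. In the 12 mm before that the walls flare to 58 mm. Set a pack on the deck before the mouth, slide it in along +x
- light_mouth (a point): middle of the mouth of the light's slide shoe, on the deck, 22 mm before the home point. Two rails run from 10 mm before to 47 mm past home: 49 mm between walls, 38 mm between inward lips (7.5 to 11 mm above the deck), 62 mm outside. In the 12 mm before that the walls flare to 58 mm. Set a pack on the deck before the mouth, slide it in along +x
- charger_catch (a joint): sprung ball catch in the charger's deck, 22 mm past home. m, 0 = up (3 mm proud), grows to 0.004 when pressed down. The foot rides on it for the last 24 mm and it pops up (below 0.001) in the pocket at home. It yields to about 10 N of push or pull along the rail: a firm pull along -x takes a pack off, nothing has to be pressed
- light_catch (a joint): sprung ball catch in the light's deck, 22 mm past home. m, 0 = up (3 mm proud), grows to 0.004 when pressed down. The foot rides on it for the last 24 mm and it pops up (below 0.001) in the pocket at home. It yields to about 10 N of push or pull along the rail: a firm pull along -x takes a pack off, nothing has to be pressed
- light_head (a joint): tilt of the light's black LED head (34 x 130 x 106 mm) about a level axis across the base, 105 mm past the home point and 118 mm above the bench; rad, 0 = upright, positive leans its top away from the shoe, at most 0.3 either way; a stiff friction hinge that stays where it is left
- light_head_top (a point): middle of the top edge of the light's head, 53 mm above its tilt axis (up to 171 mm above the bench)
- charged_pack: black slide-on battery pack, 104 x 62 x 53 mm, 0.4 kg, slide foot down. Origin: centre of the foot's underside; z up; +x to the nose, which enters a shoe first: its last 17 mm are stepped down to 52 mm wide, 45 mm high. The other end is square with a grey release button. The body (x -52 to 52, z 13 to 53 mm) has parallel sides to grip across its 62 mm. Starts home on the charger
- flat_pack: black slide-on battery pack, 104 x 62 x 53 mm, 0.4 kg, slide foot down. Origin: centre of the foot's underside; z up; +x to the nose, which enters a shoe first: its last 17 mm are stepped down to 52 mm wide, 45 mm high. The other end is square with a grey release button. The body (x -52 to 52, z 13 to 53 mm) has parallel sides to grip across its 62 mm. Starts loose on the bench
- charged_pack_nose (a point): tip of this pack's foot, on the underside, 46 mm ahead of its origin. The foot is a flange 46 mm wide, 6 mm thick, x -34 to 42 mm from the pack's origin, ending in a 38 mm wide nose, hung on a neck 33 mm wide, with a pocket at x = 22 mm underneath for the shoe's catch
- flat_pack_nose (a point): tip of this pack's foot, on the underside, 46 mm ahead of its origin. The foot is a flange 46 mm wide, 6 mm thick, x -34 to 42 mm from the pack's origin, ending in a 38 mm wide nose, hung on a neck 33 mm wide, with a pocket at x = 22 mm underneath for the shoe's catch
- spray_can: upright aluminium spray can, 54 mm across, 175 mm high, standing between charger and light; origin: centre of its underside. Leave alone.
- screw_jar: upright glass jar with a steel lid, 64 mm across, 85 mm high; origin: centre of its underside. Leave alone.
- tape_measure: grey tape measure 70 x 38 x 64 mm high, standing on its edge beside the flat pack: about 30 mm of free room between the pack's +y side and it. Origin: centre of its underside; x along its 70 mm. Leave alone.
- tower_pack: old tower-type battery pack: grey base 80 x 62 x 40 mm with a black post 40 x 36 mm rising to 85 mm; fits neither shoe. Origin: centre of its underside. Leave alone.

How it is judged:
At the end, for the whole second after the job is handed in: Charged pack home on the light, flat pack on the charger, nose first: within 3 mm along and 4 mm across of the home point, level to 0.06 rad, catch up (under 1.2 mm), at rest. Can, jar, tape and tower pack upright (0.1 rad), within 20 mm of their start; top of light head within 8 mm (x of charged_pack in the frame of light_home between -0.003 and 0.003 m and y of charged_pack in the frame of light_home between -0.004 and 0.004 m and z of charged_pack in the frame of light_home between -0.003 and 0.004 m and x of charged_pack_nose in the frame of light_home between 0.042 and 0.05 m and angle between the z axis of charged_pack and the z axis of light, either way round below 0.06 rad and value of joint each of light_catch, charger_catch below 0.0012 m and linear speed of each of charged_pack, flat_pack below 0.01 m/s and x of flat_pack in the frame of charger_home between -0.003 and 0.003 m and y of flat_pack in the frame of charger_home between -0.004 and 0.004 m and z of flat_pack in the frame of charger_home between -0.003 and 0.004 m and x of flat_pack_nose in the frame of charger_home between 0.042 and 0.05 m and angle between the z axis of flat_pack and the z axis of charger, either way round below 0.06 rad and distance of each of spray_can, screw_jar, tower_pack, tape_measure from where it was at the start of the episode below 0.02 m and angle between each of spray_can, screw_jar, tower_pack, tape_measure's own z axis and vertical below 0.1 rad and distance of light_head_top from where it was at the start of the episode below 0.008 m); the robot touches nothing.
It fails at once if the spray can is disturbed (moved over 20 mm or tipped over 0.3 rad) (distance of spray_can from where it was at the start of the episode above 0.02 m or angle between spray_can's own z axis and vertical above 0.3 rad).
It fails at once if the screw jar is disturbed (moved over 20 mm or tipped over 0.3 rad) (distance of screw_jar from where it was at the start of the episode above 0.02 m or angle between screw_jar's own z axis and vertical above 0.3 rad).
It fails at once if the tower pack is disturbed (moved over 20 mm or tipped over 0.3 rad) (distance of tower_pack from where it was at the start of the episode above 0.02 m or angle between tower_pack's own z axis and vertical above 0.3 rad).
It fails at once if the tape measure is disturbed (moved over 20 mm or tipped over 0.3 rad) (distance of tape_measure from where it was at the start of the episode above 0.02 m or angle between tape_measure's own z axis and vertical above 0.3 rad).
It fails at once if the light's head is knocked out of its aim (its top moved over 8 mm) (distance of light_head_top from where it was at the start of the episode above 0.008 m).
It also fails if it takes over 67 s, if anything falls off the work surface, if the arm or the gripper's body presses on something with over 40 N, if the wrist force passes 120 N, or if a joint passes its speed limit or range.

### The arm

A 7-joint arm with a two-finger parallel gripper is mounted at the origin on the work surface. World frame = base frame: x ahead of the robot, y to its left, z up, the work surface at z = 0. Lengths are in m, angles in rad, forces in N, time in s.
With the tool pointing down it reaches from about 0.4 to 0.85 m from the base axis. Payload 10.4 kg.
Tool frame: the origin (TCP) lies at the very end of the fingers, on their centre line; the grasp point (between the pads) lies 19 mm behind it (bot.grip_point_offset is the distance from the TCP to the grasp point, in m); z points along the fingers, x is the direction in which the jaws open and shut, and the axes are right-handed (so a half turn about z gives the same grasp; the last joint's range is limited). The gripper opens to 85 mm and grips with 20 to 120 N. Pads are 22 mm wide; open, the fingers measure 114 mm over their backs; the gripper's body (76 mm by 85 mm) begins 54 mm behind the grasp point. The pads swing forward as they close: fully open they stand 13 mm farther back than shut.
Start: joints at [-1.274, 0.332, -0.065, 1.46, 0.022, 1.35, -0.088], TCP at [0.196, 0.593, 0.231] pointing down, gripper open.
Joint ranges: [-2.6, 2.6], [-0.5, 2.12], [-1.47, 1.34], [0.16, 2.42], [-1.27, 4.41], [0.06, 2.06], [-2.6, 2.6]. Speed limits (rad/s): [2.22, 2.22, 2.79, 2.79, 3.14, 3.14, 3.14].

### API

Orientations are given as a unit quaternion [x, y, z, w].
In Python, from workcell import bot gives the robot as it stands.
- The arm moves only by the tool servo_tool, never from a script. Its argument "plan" is text: rows parted by semicolons, each of 7 numbers parted by spaces: the shift along the tool's x, y, z in m, then the turn, a rotation vector about the tool's x, y, z in degrees, then the closure, from -1 (fully open) to 1 (shut), so that 0 is half open. A call has 1 to 10 rows; each row shifts and turns the commanded pose from where the row before left it, along the tool's axes as they then stand; what a row does not reach is not made up. A row lasts 1/10 s, in which the tool goes at most 50 mm and 8.59 degrees, less where a joint would pass 70% of its speed; a pose out of reach is approached as far as the arm can. A call with a gripper value outside its range is refused whole. The fingers move at their own pace and stop on an object; "grip_force" is the grip in N (left out, the last holds). Time passes only in rows, so rows that do not move let the fingers close. It gives the time, the measured TCP pose, the force and the opening at its end, in the units of the state.
- bot.observe(): the state, without advancing time (a new reading comes with each control period).
- bot.camera(name): name is "side" or "top" or "wrist"; returns the picture (400x640x3 uint8, blue, green, red); there is no depth.
- bot.camera_model(name): a dict with "fx", "fy", "cx", "cy" (pixels), "T" (4x4, takes a point from camera to world coordinates); the wrist camera has in their place "mount" (4x4, takes a point from camera to tool coordinates, whose origin is the TCP and whose axes are the tool frame's). Camera axes: x right, y up, looking along -z (the intrinsics and any distortion apply to the point x, -y, -z); pixel columns grow to the right and rows downward; lengths in m; the calibration is good to about 2 mm. A picture is of the moment at which its call begins: read the wrist's pose just before it. camera_model takes no time and is no camera call.
- bot.close_job(): hands the job in, once; it reports no verdict.
Trained networks look in the newest picture that a camera, given by its name, has taken for a name from the list of things; names that differ only in an ending like _2 or _b are one class to them, and where a whole thing is asked for, a point or a joint stands for the part that bears it (a point fixed in the world has none). Each returns a list of dicts, best first, with "confidence" (0 to 1); they miss things now and then, are a little off and sometimes report something else, mostly with a low value. They report only what shows in the picture. A call takes as long as a camera call.
- bot.find_in(camera, name): "location" ([column, row] as shares, 0 to 1, of the picture: columns of its width, rows of its height, amid what is visible of it).
- bot.regions_of(camera, name): "pixels" (400x640 bool, what is visible of it) and "location" ([column, row] as shares, 0 to 1, of the picture: columns of its width, rows of its height, amid what is visible of it).
The state is a dict: "time": time; "qpos": joint angles; "joint_velocities": joint speeds; "tau": joint torques, N m; "tool_pos": TCP position; "tool_rot": TCP orientation; "force": force on the tool from outside, world axes, zero at the start; "moment": the same for the moment, N m; "width": opening from 0.0 (shut) to 1.0 (fully open).
Only numpy, scipy, OpenCV 4.12 (cv2) and the standard library are available. Lean on these libraries where they do the work, as an engineer would, in place of code of your own. Each camera call takes 0.05 s, during which the arm holds its last target. There are 200 camera calls.

## Working session

There is one attempt and no reset: what is moved stays moved. The work goes in short steps, Python scripts to look and compute and a tool call to move; the robot and the scene stay as the last step left them, time stands still between calls to the robot, and variables do not carry over. Pictures are saved under pics/ and viewed, on a budget of 10 in all, crops included, one or two more only if the job needs it, and the job is handed in when it is done.

Besides the shell and the picture viewer there is one more tool, called after "Emit:" as a command line: name --argument value ..., lists and objects as JSON in quotes. servo_tool: Moves the arm, as the interface text tells. Its arguments: {"type":"object","properties":{"plan":{"type":"string"},"grip_force":{"type":"number"}},"required":["plan"]}

```bash
mkdir -p pics; ls; python3 - <<'E'
from workcell import bot
import cv2,numpy as np
np.set_printoptions(precision=4,suppress=True)
s=bot.observe();print(s['time'],s['tool_pos'],s['tool_rot'],s['width'])
for c in("top","side"):
    cv2.imwrite(f"pics/{c}0.png",bot.camera(c)); m=bot.camera_model(c);print(c,m)
print(bot.camera_model("wrist"))
for n in("charger","light","charged_pack","flat_pack","spray_can","screw_jar","tape_measure","tower_pack"):
    for c in ("top",):
        print(n,c,[(np.round(np.array(d['location'])*[640,400],1),round(d['confidence'],2)) for d in bot.find_in(c,n)[:3]])
E
```

```text
pics
0.0 [0.1964 0.5929 0.2305] [ 0.8107  0.5855 -0.0006  0.0005] 1.0003662472205022
top {'fx': 415.78027651901186, 'fy': 415.78027651901186, 'cx': 324.1759766534531, 'cy': 199.33159804022128, 'T': array([[-0.0294,  0.9912, -0.1291,  0.4092],
       [-0.9993, -0.0262,  0.0264,  0.0629],
       [ 0.0227,  0.1298,  0.9913,  1.4157],
       [ 0.    ,  0.    ,  0.    ,  1.    ]])}
side {'fx': 385.5810542943606, 'fy': 385.5810542943606, 'cx': 323.84597852411076, 'cy': 195.13652764575173, 'T': array([[ 0.9898,  0.077 , -0.12  ,  0.4417],
       [-0.1423,  0.479 , -0.8662, -0.8497],
       [-0.0093,  0.8744,  0.485 ,  0.6375],
       [ 0.    ,  0.    ,  0.    ,  1.    ]])}
{'fx': 340.55349043329716, 'fy': 340.55349043329716, 'cx': 321.51563555970665, 'cy': 205.44343155558502, 'mount': array([[ 1.    ,  0.    ,  0.0002, -0.0004],
       [ 0.0001, -0.9444, -0.3288, -0.0843],
       [ 0.0002,  0.3288, -0.9444, -0.1417],
       [ 0.    ,  0.    ,  0.    ,  1.    ]])}
charger top [(array([385.1, 189.5]), 0.73), (array([331.6, 181.3]), 0.34)]
light top [(array([274.5, 180.9]), 0.76)]
charged_pack top [(array([397.7, 197.7]), 0.78)]
flat_pack top [(array([447.6, 240.5]), 0.67)]
spray_can top [(array([328.9, 182. ]), 0.78)]
screw_jar top [(array([335.6, 244.1]), 0.53), (array([399.4, 197.3]), 0.34)]
tape_measure top [(array([417.5, 240.1]), 0.61), (array([395.4, 196.8]), 0.33)]
tower_pack top [(array([211.2, 247.5]), 0.8), (array([275.9, 183.3]), 0.28)]
```

```bash
python3 - <<'E'
import cv2
im=cv2.imread("pics/top0.png")[120:300,180:500]
cv2.imwrite("pics/top0c.png",cv2.resize(im,(800,450),interpolation=cv2.INTER_CUBIC))
E
```

```text
(no output)
```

View pics/top0c.png

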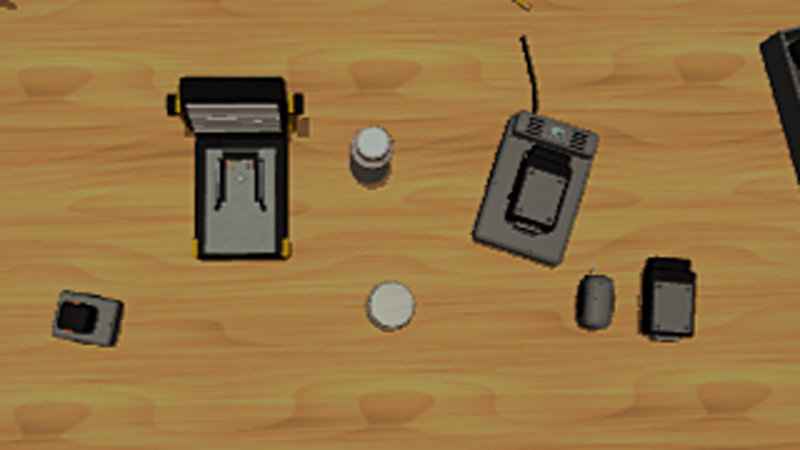

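View pics/side0.png

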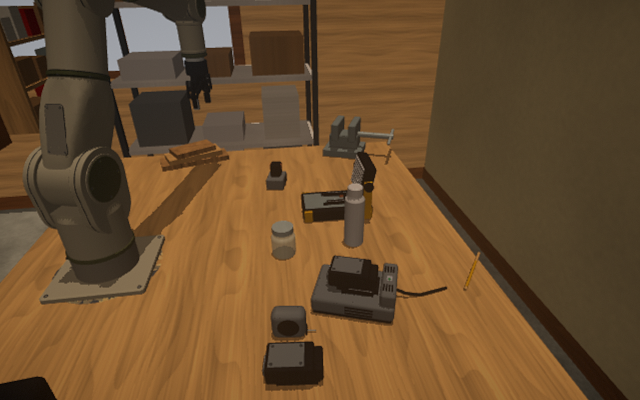

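The top view shows the light (base near edge zoom 195–290, 258), the charged pack on the yawed charger (about 540,190), the flat pack (668,300), the tape (595,302), the can (372,155), the jar (390,305) and the tower pack (88,318). The side view agrees, and the head leans away from the shoe.

```bash
cat > h.py <<'E'
from workcell import bot
import cv2,numpy as np
from scipy.spatial.transform import Rotation as R
np.set_printoptions(precision=4,suppress=True)
def model(c):
    m=bot.camera_model(c)
    if 'T' in m: T=np.array(m['T'])
    else:
        s=bot.observe();A=np.eye(4);A[:3,:3]=R.from_quat(s['tool_rot']).as_matrix();A[:3,3]=s['tool_pos'];T=A@np.array(m['mount'])
    return m,T
def unproj(c,px,z,mt=None):
    m,T=mt or model(c);px=np.atleast_2d(px).astype(float)
    d=np.c_[(px[:,0]-m['cx'])/m['fx'],-(px[:,1]-m['cy'])/m['fy'],-np.ones(len(px))]@T[:3,:3].T
    o=T[:3,3];return o+d*((z-o[2])/d[:,2])[:,None]
def proj(c,P,mt=None):
    m,T=mt or model(c);q=(np.atleast_2d(P)-T[:3,3])@T[:3,:3]
    return np.c_[m['cx']+m['fx']*q[:,0]/-q[:,2],m['cy']-m['fy']*q[:,1]/-q[:,2]]
def shift(target,yaw,s=None):
    """shift in tool axes and turn about tool z (deg) so tool is down with tool y along yaw"""
    s=s or bot.observe();r=R.from_quat(s['tool_rot'])
    c,n=np.cos(yaw),np.sin(yaw)
    # tool y=(c,n,0), z down, x=y cross z
    y=np.array([c,n,0]);z=np.array([0,0,-1.]);G=np.c_[np.cross(y,z),y,z]
    rv=(r.inv()*R.from_matrix(G)).as_rotvec(degrees=True)
    d=r.inv().apply(np.array(target)-s['tool_pos'])
    print('now',s['tool_pos'],'shift mm',d*1000,'turn',rv);return d,rv
E
python3 - <<'E'
from h import *
u=lambda p,z:print(unproj("top",np.array(p)/2.5+[180,120],z)[:,:2].tolist())
z=lambda p,h,n:(print(n),print(np.round(unproj("top",np.array(p)/2.5+[180,120],h)[:,:2],4).tolist()))
z([(473,237),(556,265)],.045,'charger near');z([(517,112),(598,135)],.075,'housing far')
z([(508,222),(553,232)],.098,'pack top')
z([(195,258),(290,258),(195,140),(288,140)],.04,'light')
z([(641,336),(693,337)],.053,'flat rear');z([(648,258),(690,260)],.045,'flat nose')
z([(372,138)],.175,'can');z([(390,305)],.085,'jar');z([(595,302)],.064,'tape')
E
```

```text
charger near
[[0.5321, -0.1214], [0.4918, -0.23]]
housing far
[[0.6933, -0.1828], [0.6597, -0.2885]]
pack top
[[0.5453, -0.16], [0.5309, -0.2171]]
light
[[0.5148, 0.2471], [0.5113, 0.1219], [0.6731, 0.2457], [0.6699, 0.1213]]
flat rear
[[0.3955, -0.3349], [0.3922, -0.4033]]
flat nose
[[0.4977, -0.3533], [0.4935, -0.4093]]
can
[[0.6443, 0.0137]]
jar
[[0.4444, -0.0061]]
tape
[[0.4412, -0.2743]]
```

```bash
python3 - <<'E'
from h import *
s=bot.observe()
shift([.56,.183,.29],-.02)
# what remains from there in yaw 0 frame is simple
E
```

```text
now [0.1965 0.5933 0.2313] shift mm [-275.2512  474.0995  -58.7194] turn [ -0.0004  -0.0039 -17.1768]
```

Emit:
servo_tool --plan "-0.0248 0.0427 -0.0053 0 0 0 -1;-0.0248 0.0427 -0.0053 0 0 0 -1;-0.0248 0.0427 -0.0053 0 0 0 -1;-0.0248 0.0427 -0.0053 0 0 0 -1;-0.0248 0.0427 -0.0053 0 0 0 -1;-0.0248 0.0427 -0.0053 0 0 0 -1;-0.0248 0.0427 -0.0053 0 0 0 -1;-0.0248 0.0427 -0.0053 0 0 0 -1;-0.0248 0.0427 -0.0053 0 0 0 -1;-0.0248 0.0427 -0.0053 0 0 0 -1"

```text
time: 1.5
tool_pos: [0.5249, 0.222, 0.2849]
tool_rot: [0.811, 0.586, 0.0, -0.0]
force: [0.5, 1.6, -0.6]
width: 1.002
```

Emit:
servo_tool --plan "-0.027 0.047 -0.005 0 0 0 -1;0 0 0 0 0 -8.5 -1;0 0 0 0 0 -8.5 -1;0 0 0 0 0 0 -1;0 0 0 0 0 0 -1"

```text
time: 2.0
tool_pos: [0.5569, 0.1867, 0.2889]
tool_rot: [0.717, 0.697, 0.0, -0.0]
force: [0.4, 0.3, 0.3]
width: 0.996
```

```bash
python3 - <<'E'
from h import *
s=bot.observe();print(s['time'],s['tool_pos'],s['tool_rot'],s['force'],s['qpos'])
np.savez('wl.npz',T=model('wrist')[1]);cv2.imwrite('pics/wl.png',bot.camera('wrist'))
E
```

```text
2.0 [0.5569 0.1867 0.2889] [ 0.7167  0.6974  0.     -0.0001] [0.3703 0.3407 0.2906] [-0.6286  0.2226  0.2731  1.4896 -0.0603  1.4375  1.1897]
```

View pics/wl.png

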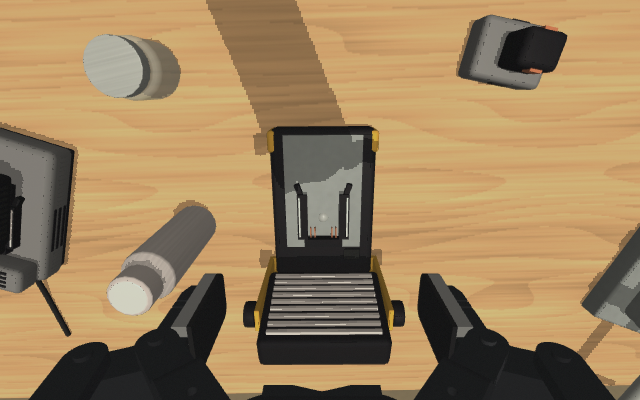

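The wrist picture is upside down, with the robot side at the top. The light's near base corners are at (271,128) and (377,127), the catch ball is at (323,216), and the rails run from y 185 to 238 with the head below them. Next I look at the charger the same way.

Emit:
servo_tool --plan "-0.047 0.0 0 0 0 0 -1;-0.047 0.0 0 0 0 0 -1;-0.047 0.0 0 0 0 0 -1;-0.047 0.0 0 0 0 0 -1;-0.047 0.0 0 0 0 0 -1;-0.047 0.0 0 0 0 0 -1;-0.047 0.0 0 0 0 0 -1;-0.047 0.0 0 0 0 0 -1;0 0 0 0 0 8.5 -1;0 0 0 0 0 8.5 -1"

```text
time: 3.05
tool_pos: [0.5479, -0.1911, 0.2889]
tool_rot: [0.814, 0.581, -0.0, 0.0]
force: [0.3, 0.9, 0.1]
width: 1.0
```

Emit:
servo_tool --plan "0 0 0 0 0 1.7 -1;0 0 0 0 0 0 -1;0 0 0 0 0 0 -1"

```text
time: 3.35
tool_pos: [0.5485, -0.1888, 0.2889]
tool_rot: [0.818, 0.575, 0.0, -0.0]
force: [-0.2, -0.7, -0.2]
width: 0.995
```

```bash
cat >> h.py <<'E'
def rect(img,T,org,yaw,z,x0,x1,y0,y1,k):
    """orthographic view of plane z: columns = local x, rows = -local y, k px per m"""
    m=bot.camera_model('wrist')
    X,Y=np.meshgrid(np.arange(x0,x1,1/k),np.arange(y1,y0,-1/k))
    c,n=np.cos(yaw),np.sin(yaw)
    P=np.stack([org[0]+c*X-n*Y,org[1]+n*X+c*Y,np.full(X.shape,z)],-1).reshape(-1,3)
    q=proj('wrist',P,(m,T)).reshape(X.shape+(2,)).astype(np.float32)
    return cv2.remap(img,q[...,0],q[...,1],cv2.INTER_LINEAR)
def ticks(v,x0,y1,k):
    for i in range(-100,130,10):
        c=int((i/1e3-x0)*k);r=int((y1-i/1e3)*k);L=10 if i else 600
        cv2.line(v,(c,0),(c,L if i else v.shape[0]),(0,255,255),1);cv2.line(v,(0,r),(L if i else v.shape[1],r),(0,255,255),1)
    return v
E
python3 - <<'E'
from h import *
s=bot.observe();print(s['time'],s['tool_pos'],s['tool_rot'])
T=model('wrist')[1];np.savez('wc.npz',T=T);img=bot.camera('wrist');cv2.imwrite('pics/wc.png',img)
k=3000
L=rect(cv2.imread('pics/wl.png'),np.load('wl.npz')['T'],(.598,.183),-.02,.04,-.1,.06,-.075,.075,k)
C=rect(img,T,(.592,-.205),-.355,.098,-.07,.07,-.05,.05,k)
ticks(L,-.1,.075,k);ticks(C,-.07,.05,k)
L=cv2.resize(L,(480,450));o=np.zeros((600,800,3),np.uint8)
o[:450,:400]=L[:, 0:400] if 0 else cv2.resize(L,(400,375),interpolation=cv2.INTER_AREA)[:450] if 0 else 0
o=np.zeros((600,800,3),np.uint8)
o[:450,:480]=L; c=cv2.resize(C,(315,225),interpolation=cv2.INTER_AREA);o[:225,483:798]=c
D=rect(img,T,(.592,-.205),-.355,.045,-.1,.11,-.08,.08,1500);ticks(D,-.1,.08,1500);o[230:470,483:798]=D[:240,:315]
cv2.imwrite('pics/rect.png',o)
E
```

```text
3.35 [ 0.5485 -0.1888  0.2889] [ 0.8183  0.5748  0.0001 -0.    ]
```

View pics/rect.png

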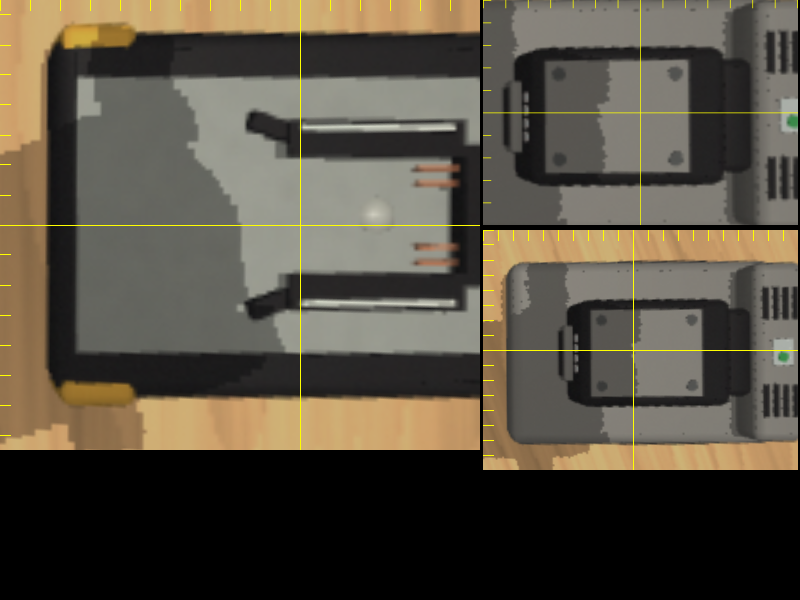

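Light deck view (3 px/mm): near edge at col 50, ball at (376,214), rail pair centred on row 215, yaw −0.02. That puts light home at about (0.600, 0.186). Charger pack view: body rows 48–185 and nose step at col 722, putting charger home at about (0.591, −0.207) with yaw −0.355. Next I descend to grasp 10 mm behind the pack centre.

Emit:
servo_tool --plan "-0.002 0.036 0.02 0 0 0.5 -1;0 0 0.045 0 0 0 -1;0 0 0.045 0 0 0 -1;0 0 0.045 0 0 0 -1;0 0 0.03 0 0 0 -1;0 0 0.025 0 0 0 -1;0 0 0.021 0 0 0 -1;0 0 0 0 0 0 -1" --grip_force 60

```text
time: 4.2
tool_pos: [0.5797, -0.2026, 0.055]
tool_rot: [0.821, 0.571, -0.002, -0.002]
force: [0.1, 0.2, 0.3]
width: 0.999
```

Emit:
servo_tool --plan "0 0 0 0 0 0 1;0 0 0 0 0 0 1;0 0 0 0 0 0 1;0 0 0 0 0 0 1;0 0 0 0 0 0 1;0 0 0 0 0 0 1"

```text
time: 4.8
tool_pos: [0.5826, -0.2039, 0.0597]
tool_rot: [0.822, 0.57, 0.001, 0.001]
force: [-1.3, 0.0, 6.6]
width: 0.713
```

```bash
python3 - <<'E'
from h import *
s=bot.observe();print(s['time'],s['tool_pos'],s['tool_rot'],s['force'],s['moment'],s['width'])
shift([.582,-.2031,.058],-.355)
E
```

```text
4.8 [ 0.5826 -0.2039  0.0597] [0.8217 0.57   0.001  0.0009] [-1.3323  0.0489  6.5767] [0.003  0.2411 0.0446] 0.7126398354545438
now [ 0.5826 -0.2039  0.0597] shift mm [ 0.5439 -0.8149  1.6775] turn [ 0.1555 -0.0337 -0.1662]
```

Emit:
servo_tool --plan "0 -0.01 0 0 0 0 1;0 -0.01 0 0 0 0 1;0 -0.01 0 0 0 0 1;0 -0.01 0 0 0 0 1;0 -0.01 0 0 0 0 1;0 -0.01 0 0 0 0 1;0 -0.01 0 0 0 0 1;0 -0.01 0 0 0 0 1;0 0 0 0 0 0 1"

```text
time: 5.7
tool_pos: [0.5067, -0.1754, 0.0595]
tool_rot: [0.822, 0.57, 0.001, 0.0]
force: [-3.8, 1.7, 14.1]
width: 0.719
```

```bash
python3 - <<'E'
from h import *
s=bot.observe();print(s['time'],s['tool_pos'],s['tool_rot'],s['force'],s['moment'],s['width'])
img=bot.camera('wrist');T=model('wrist')[1]
c,n=np.cos(-.355),np.sin(-.355)
D=rect(img,T,(.5914,-.2066),-.355,.098,-.16,.06,-.075,.075,3000);ticks(D,-.16,.075,3000)
cv2.imwrite('pics/pull.png',D)
E
```

```text
5.7 [ 0.5067 -0.1754  0.0595] [0.8217 0.5699 0.0012 0.0005] [-3.8459  1.7365 14.08  ] [-0.0191  0.7193 -0.0513] 0.7193117100069805
```

View pics/pull.png

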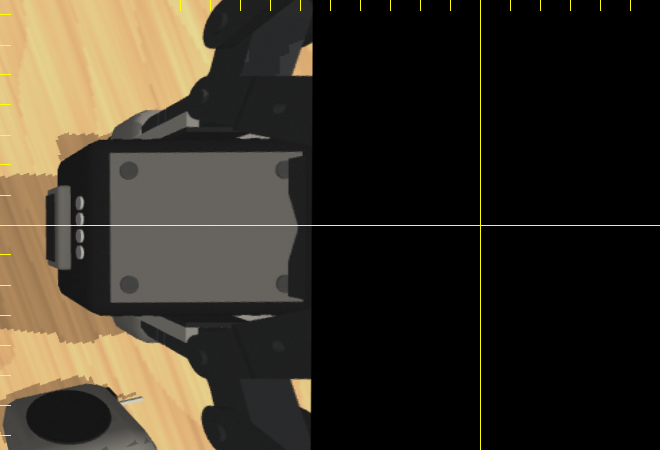

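The pack is off the rails and held squarely: rear edge near col 58, sides at rows 140–316. Lift and carry it.

Emit:
servo_tool --plan "0 0 -0.02 0 0 0 1;0 0 -0.04 0 0 0 1;0 0 -0.04 0 0 0 1;0 0 -0.03 0 0 0 1;0.0427 -0.0155 0 0 0 0 1;0.0427 -0.0155 0 0 0 0 1;0.0427 -0.0155 0 0 0 0 1;0.0427 -0.0155 0 0 0 0 1;0.0427 -0.0155 0 0 0 0 1;0.0427 -0.0155 0 0 0 0 1"

```text
time: 6.75
tool_pos: [0.5079, 0.0985, 0.1875]
tool_rot: [0.822, 0.57, -0.001, -0.0]
force: [2.0, 0.6, -4.8]
width: 0.719
```

Emit:
servo_tool --plan "0.0427 -0.0155 0 0 0 0 1;0.0427 -0.0155 0 0 0 0 1;0 0 0 0 0 -7 1;0 0 0 0 0 -7 1;0 0 0 0 0 -5.4 1;0 0 0 0 0 0 1;0 0 0 0 0 0 1;0 0 0 0 0 0 1"

```text
time: 7.55
tool_pos: [0.5099, 0.1876, 0.1877]
tool_rot: [0.715, 0.699, -0.0, -0.0]
force: [-0.1, -0.5, -4.8]
width: 0.713
```

```bash
python3 - <<'E'
from h import *
s=bot.observe();print(s['time'],s['tool_pos'],s['tool_rot'],s['force'],s['moment'],s['width'])
shift([.5103,.1881,.075],-.02)
img=bot.camera('wrist');T=model('wrist')[1];cv2.imwrite('pics/carry.png',img)
E
```

```text
7.55 [0.5099 0.1876 0.1877] [ 0.7148  0.6993 -0.0002 -0.0001] [-0.133  -0.4792 -4.8241] [-0.0278  0.0429  0.0662] 0.7133085978316992
now [0.5099 0.1876 0.1877] shift mm [  0.4795   0.4575 112.7201] turn [-0.0292  0.0101 -0.1138]
```

View pics/carry.png

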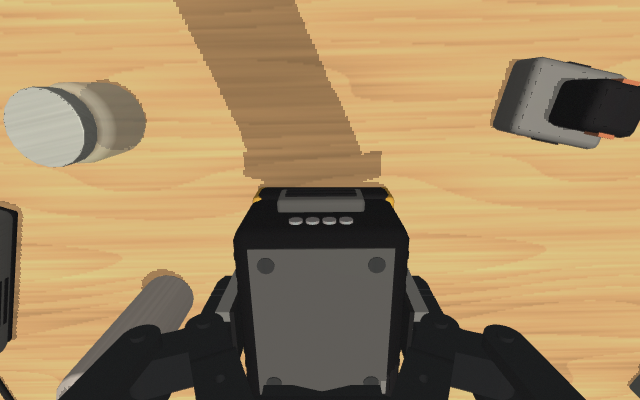

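The pack hangs level and centred (plate corners at cols 248–393, midpoint at the optical centre). Lower it towards the light's deck.

Emit:
servo_tool --plan "0.0005 0.0005 0.035 0 0 0 1;0 0 0.035 0 0 0 1;0 0 0.03 0 0 0 1;0 0 0.013 0 0 0 1;0 0 0.01 0 0 0 1;0 0 0.005 0 0 0 1;0 0 0 0 0 0 1;0 0 0 0 0 0 1"

```text
time: 8.4
tool_pos: [0.5115, 0.1887, 0.061]
tool_rot: [0.714, 0.7, 0.001, 0.0]
force: [0.3, -0.1, -4.5]
width: 0.718
```

Emit:
servo_tool --plan "0 0 0.002 0 0 0 1;0 0 0.002 0 0 0 1;0 0 0.001 0 0 0 1;0 0 0 0 0 0 1"

```text
time: 8.8
tool_pos: [0.5107, 0.1884, 0.0548]
tool_rot: [0.714, 0.7, 0.0, -0.0]
force: [-0.3, 0.6, -3.7]
width: 0.715
```

Emit:
servo_tool --plan "0 0 0.001 0 0 0 1;0 0 0 0 0 0 1;0 0 0 0 0 0 1"

```text
time: 9.1
tool_pos: [0.5112, 0.1886, 0.0546]
tool_rot: [0.714, 0.7, 0.001, 0.0]
force: [-1.9, -0.2, 5.2]
width: 0.716
```

Emit:
servo_tool --plan "0 0 0.001 0 0 0 1;0 0 0 0 0 0 1;0 0 0 0 0 0 1"

```text
time: 9.4
tool_pos: [0.5117, 0.1888, 0.0546]
tool_rot: [0.714, 0.7, 0.001, 0.0]
force: [-4.7, -1.2, 15.1]
width: 0.716
```

Emit:
servo_tool --plan "-0.0005 0.003 -0.001 0 0 0 1;0 0.006 0 0 0 0 1;0 0.006 0 0 0 0 1;0 0.006 0 0 0 0 1;0 0.006 0 0 0 0 1;0 0.006 0 0 0 0 1;0 0.006 0 0 0 0 1;0 0.006 0 0 0 0 1;0 0 0 0 0 0 1"

```text
time: 10.3
tool_pos: [0.5574, 0.1873, 0.0546]
tool_rot: [0.714, 0.7, 0.001, 0.001]
force: [1.8, 0.7, 4.3]
width: 0.717
```

Emit:
servo_tool --plan "0 0.006 0 0 0 0 1;0 0.006 0 0 0 0 1;0 0.006 0 0 0 0 1;0 0.004 0 0 0 0 1;0 0.003 0 0 0 0 1;0 0 0 0 0 0 1"

```text
time: 10.9
tool_pos: [0.582, 0.1869, 0.0547]
tool_rot: [0.714, 0.7, 0.001, 0.001]
force: [1.4, 1.1, 4.0]
width: 0.715
```

Emit:
servo_tool --plan "0 0.004 0 0 0 0 1;0 0.002 0 0 0 0 1;0 0.002 0 0 0 0 1;0 0.0 0 0 0 0 1;0 0 0 0 0 0 1"

```text
time: 11.4
tool_pos: [0.5893, 0.1867, 0.0546]
tool_rot: [0.714, 0.7, 0.001, 0.0]
force: [-0.6, 0.4, 7.2]
width: 0.715
```

Emit:
servo_tool --plan "0 0.001 0 0 0 0 1;0 0.001 0 0 0 0 1;0 0 0 0 0 0 1"

```text
time: 11.7
tool_pos: [0.5894, 0.1868, 0.0546]
tool_rot: [0.714, 0.7, -0.001, -0.001]
force: [-12.7, -1.3, 16.2]
width: 0.72
```

Emit:
servo_tool --plan "0 0.001 0 0 0 0 1;0 0.001 0 0 0 0 1;0 0 0 0 0 0 1"

```text
time: 12.0
tool_pos: [0.5895, 0.1868, 0.0547]
tool_rot: [0.714, 0.7, -0.002, -0.002]
force: [-24.4, -2.5, 25.3]
width: 0.718
```

Emit:
servo_tool --plan "0 -0.002 0 0 0 0 1;0 -0.002 0 0 0 0 1;0 0 0 0 0 0 1"

```text
time: 12.3
tool_pos: [0.589, 0.1867, 0.0546]
tool_rot: [0.714, 0.7, 0.001, 0.0]
force: [-1.7, 0.4, 8.2]
width: 0.723
```

Emit:
servo_tool --plan "0 -0.0005 -0.001 0 0 0 1;0 0 0 0 0 0 1;0 0 0 0 0 0 1"

```text
time: 12.6
tool_pos: [0.588, 0.1864, 0.0547]
tool_rot: [0.714, 0.7, -0.0, -0.0]
force: [-1.9, 0.4, 1.8]
width: 0.72
```

Emit:
servo_tool --plan "0 -0.0005 0 0 0 0 1;0 0 0 0 0 0 1;0 0 0 0 0 0 1"

```text
time: 12.9
tool_pos: [0.5877, 0.1863, 0.0547]
tool_rot: [0.714, 0.7, -0.0, 0.0]
force: [0.8, 0.9, -1.2]
width: 0.713
```

Emit:
servo_tool --plan "0 -0.0005 0 0 0 0 1;0 0 0 0 0 0 1;0 0 0 0 0 0 1"

```text
time: 13.2
tool_pos: [0.5871, 0.1863, 0.0548]
tool_rot: [0.714, 0.7, -0.0, -0.0]
force: [1.1, -0.3, -3.1]
width: 0.718
```

```bash
python3 - <<'E'
from h import *
s=bot.observe();T=model('wrist')[1];img=bot.camera('wrist');cv2.imwrite('pics/ins.png',img)
a=cv2.imread('pics/carry.png')
cv2.imwrite('pics/insc.png',np.hstack([a[160:400,200:440],img[160:400,200:440]]).repeat(1,0))
t=a[180:300,235:405];r=cv2.matchTemplate(img,t,cv2.TM_CCOEFF_NORMED);print(cv2.minMaxLoc(r))
E
```

```text
(-0.37489575147628784, 0.8543964624404907, (12, 63), (235, 180))
```

View pics/ins.png

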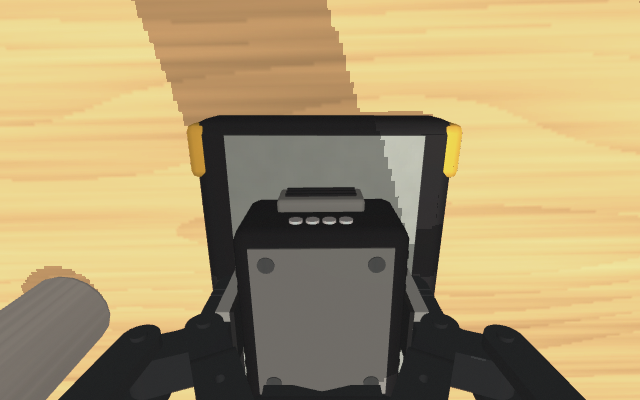

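No slip in the grip, because the pack matches its carry position exactly. I'll tug a little further to feel for the catch.

Emit:
servo_tool --plan "0 -0.001 0.0005 0 0 0 1;0 0 0 0 0 0 1;0 0 0 0 0 0 1"

```text
time: 13.55
tool_pos: [0.5865, 0.1864, 0.0546]
tool_rot: [0.714, 0.7, 0.0, 0.0]
force: [2.4, -0.6, -0.7]
width: 0.719
```

Emit:
servo_tool --plan "0 -0.001 0 0 0 0 1;0 0 0 0 0 0 1;0 0 0 0 0 0 1"

```text
time: 13.85
tool_pos: [0.5856, 0.1865, 0.0548]
tool_rot: [0.714, 0.7, 0.0, 0.0]
force: [3.4, -0.1, 1.6]
width: 0.714
```

Emit:
servo_tool --plan "0 0.002 -0.0005 0 0 0 1;0 0.002 0 0 0 0 1;0 0.001 0 0 0 0 1;0 0 0 0 0 0 1"

```text
time: 14.25
tool_pos: [0.5894, 0.1866, 0.0547]
tool_rot: [0.714, 0.7, -0.001, -0.001]
force: [-4.4, 0.8, 5.4]
width: 0.718
```

Emit:
servo_tool --plan "0 0.001 0 0 0 0 1;0 0.001 0 0 0 0 1;0 0 0 0 0 0 1"

```text
time: 14.55
tool_pos: [0.5895, 0.1866, 0.0548]
tool_rot: [0.714, 0.7, -0.002, -0.002]
force: [-16.5, -1.4, 14.3]
width: 0.715
```

Emit:
servo_tool --plan "0 0.001 0 0 0 0 1;0 0 0 0 0 0 1;0 0 0 0 0 0 1"

```text
time: 14.85
tool_pos: [0.5896, 0.1866, 0.0549]
tool_rot: [0.714, 0.7, -0.003, -0.003]
force: [-21.1, -1.6, 19.2]
width: 0.719
```

Emit:
servo_tool --plan "0 -0.0015 0 0 0 0 1;0 -0.0015 0 0 0 0 1;0 0 0 0 0 0 1;0 0 0 0 0 0 -1;0 0 0 0 0 0 -1;0 0 0 0 0 0 -1;0 0 0 0 0 0 -1"

```text
time: 15.55
tool_pos: [0.5903, 0.1862, 0.0548]
tool_rot: [0.714, 0.7, 0.0, 0.0]
force: [0.2, -0.1, -0.1]
width: 1.0
```

Emit:
servo_tool --plan "0 0 -0.02 0 0 0 -1;0 -0.01 -0.045 0 0 0 -1;0 -0.01 -0.048 0 0 0 -1;0 -0.01 -0.048 0 0 0 -1;0 0 -0.048 0 0 0 -1;0 0 -0.022 0 0 0 -1;0 0 0 0 0 0 -1;0 0 0 0 0 0 -1"

```text
time: 16.35
tool_pos: [0.5602, 0.1869, 0.2856]
tool_rot: [0.714, 0.7, 0.0, -0.0]
force: [-0.8, 0.7, -1.2]
width: 0.999
```

```bash
python3 - <<'E'
from h import *
s=bot.observe();print(s['time'],s['tool_pos'],s['tool_rot'],s['width'])
T=model('wrist')[1];np.savez('wl2.npz',T=T);img=bot.camera('wrist');cv2.imwrite('pics/wl2.png',img)
C=rect(img,T,(.6003,.1863),-.02,.093,-.07,.07,-.05,.05,3000);ticks(C,-.07,.05,3000)
C0=rect(cv2.imread('pics/wc.png'),np.load('wc.npz')['T'],(.5914,-.2066),-.355,.098,-.07,.07,-.05,.05,3000);ticks(C0,-.07,.05,3000)
cv2.imwrite('pics/cmp.png',np.vstack([C,C0]))
E
```

```text
16.35 [0.5602 0.1869 0.2856] [ 0.714   0.7001  0.0001 -0.    ] 0.9989392789231278
```

View pics/cmp.png

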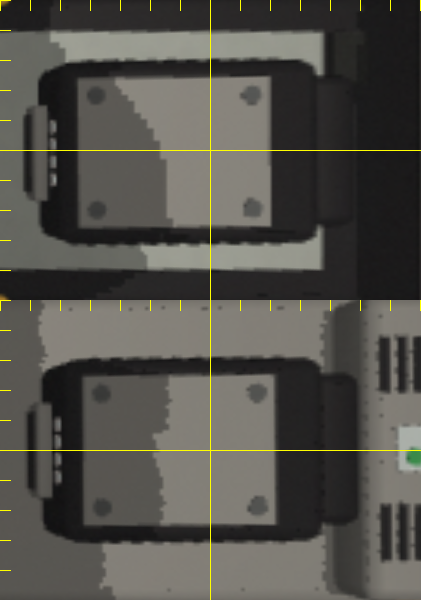

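Top half is the light's pack and bottom half the charger's earlier pack. The nose step is at col 317 (+35.7 mm) and the nose tip works out to +51.8 mm, so the charged pack sits home to about 1 mm. Next I go to the flat pack.

Emit:
servo_tool --plan "-0.0466 -0.0107 0 0 0 0 -0.74;-0.0466 -0.0107 0 0 0 0 -0.74;-0.0466 -0.0107 0 0 0 0 -0.74;-0.0466 -0.0107 0 0 0 0 -0.74;-0.0466 -0.0107 0 0 0 0 -0.74;-0.0466 -0.0107 0 0 0 0 -0.74;-0.0466 -0.0107 0 0 0 0 -0.74;-0.0466 -0.0107 0 0 0 0 -0.74;-0.0466 -0.0107 0 0 0 0 -0.74;-0.0466 -0.0107 0 0 0 0 -0.74"

```text
time: 17.4
tool_pos: [0.4427, -0.2784, 0.2845]
tool_rot: [0.714, 0.7, -0.0, -0.001]
force: [1.3, 0.3, -1.4]
width: 0.871
```

Emit:
servo_tool --plan "-0.0466 -0.0107 0 0 0 0 -0.74;-0.0466 -0.0107 0 0 0 0 -0.74;0 0 0 0 0 4.6 -0.74;0 0 0 0 0 0 -0.74;0 0 0 0 0 0 -0.74"

```text
time: 17.9
tool_pos: [0.4211, -0.3685, 0.2847]
tool_rot: [0.74, 0.672, -0.0, -0.001]
force: [0.5, -0.4, 1.0]
width: 0.871
```

```bash
python3 - <<'E'
from h import *
s=bot.observe();print(s['time'],s['tool_pos'],s['tool_rot'],s['width'],s['qpos'])
T=model('wrist')[1];np.savez('wf.npz',T=T);img=bot.camera('wrist');cv2.imwrite('pics/wf.png',img)
C=rect(img,T,(.445,-.375),-.1,.053,-.08,.08,-.06,.14,2700);ticks(C,-.08,.14,2700)
C0=rect(img,T,(.445,-.375),-.1,.064,-.06,.06,.04,.14,2700)
cv2.imwrite('pics/flat.png',C)
m=bot.camera_model('wrist')
for d in bot.regions_of('wrist','tape_measure')[:1]:
  print(d['confidence']); 
  y,x=np.nonzero(d['pixels']);P=unproj('wrist',np.c_[x,y],.064,(m,T));q=P[:,:2]-[.445,-.375];c,n=np.cos(-.1),np.sin(-.1);print('tape local y range at .064',np.percentile(-n*q[:,0]+c*q[:,1],[0.5,99.5]))
E
```

```text
17.9 [ 0.4211 -0.3685  0.2847] [ 0.7405  0.6721 -0.0002 -0.001 ] 0.8709612150876168 [-0.0329  0.1897  0.7779  1.5879 -0.134   1.4211  2.2303]
0.73
tape local y range at .064 [0.0648 0.1093]
```

View pics/flat.png

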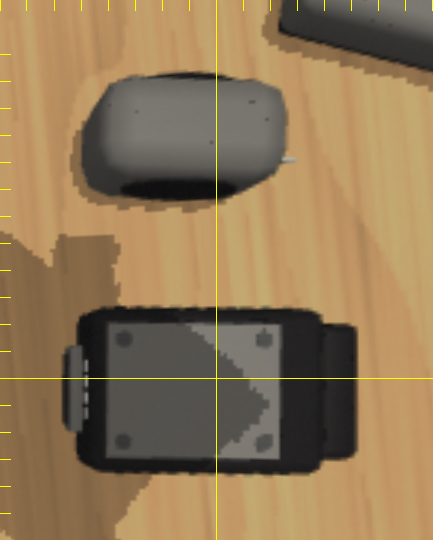

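The flat pack sits at local (+3.4, −4.6) mm, rows 309–472, with its yaw matching −0.1. The tape's near side is about 66 mm off axis (row 198), leaving roughly 35 mm of room.

Emit:
servo_tool --plan "-0.0087 0.0177 0.03 0 0 0 -0.74;0 0 0.048 0 0 0 -0.74;0 0 0.048 0 0 0 -0.74;0 0 0.045 0 0 0 -0.74;0 0 0.035 0 0 0 -0.74;0 0 0 0 0 0 -0.74;0 0 0 0 0 0 -0.74"

```text
time: 18.7
tool_pos: [0.4381, -0.3797, 0.0807]
tool_rot: [0.741, 0.671, -0.0, -0.0]
force: [0.9, -0.4, 0.3]
width: 0.874
```

```bash
python3 - <<'E'
from h import *
s=bot.observe();print(s['time'],s['force'],s['width'],s['qpos'])
shift([.4379,-.3789,.016],-.1)
E
```

```text
18.7 [ 0.8539 -0.3705  0.2893] 0.8737353159001509 [ 0.0645  0.4352  0.7062  1.784  -0.3225  1.0412  2.3626]
now [ 0.4381 -0.3797  0.0807] shift mm [ 0.8142 -0.2547 64.689 ] turn [-0.0088 -0.0049  0.0926]
```

Emit:
servo_tool --plan "0.0005 0 0.02 0 0 0 -0.74;0 0 0.02 0 0 0 -0.74;0 0 0.015 0 0 0 -0.74;0 0 0.009 0 0 0 -0.74;0 0 0 0 0 0 -0.74;0 0 0 0 0 0 1;0 0 0 0 0 0 1;0 0 0 0 0 0 1;0 0 0 0 0 0 1;0 0 0 0 0 0 1"

```text
time: 19.7
tool_pos: [0.4383, -0.3801, 0.017]
tool_rot: [0.742, 0.671, 0.0, 0.001]
force: [-1.0, 1.4, 5.8]
width: 0.718
```

Emit:
servo_tool --plan "0 0 0 0 0 0 1;0 0 -0.02 0 0 0 1;0 0 -0.03 0 0 0 1;0 0 -0.045 0 0 0 1;0 0 -0.04 0 0 0 1;0 0 -0.03 0 0 0 1;0 0 0 0 0 0 1;0 0 0 0 0 0 1"

```text
time: 20.5
tool_pos: [0.4377, -0.3794, 0.1808]
tool_rot: [0.741, 0.671, 0.0, 0.0]
force: [-0.5, 0.5, -4.7]
width: 0.716
```

```bash
python3 - <<'E'
from h import *
s=bot.observe();print(s['time'],s['force'],s['width'],s['qpos'])
h=np.array([.5914,-.2066]);c,n=np.cos(-.355),np.sin(-.355)
t=h-.088*np.array([c,n]);print(t);shift([t[0],t[1],.18],-.355)
img=bot.camera('wrist');cv2.imwrite('pics/carry2.png',img)
E
```

```text
20.5 [-0.4787  0.474  -4.7315] 0.715605078330883 [ 0.0098  0.3195  0.7625  1.6888 -0.2332  1.2265  2.2975]
[ 0.5089 -0.176 ]
now [ 0.4377 -0.3794  0.1808] shift mm [209.4493  50.6239   0.8889] turn [ 0.0337 -0.0233 14.629 ]
```

View pics/carry2.png

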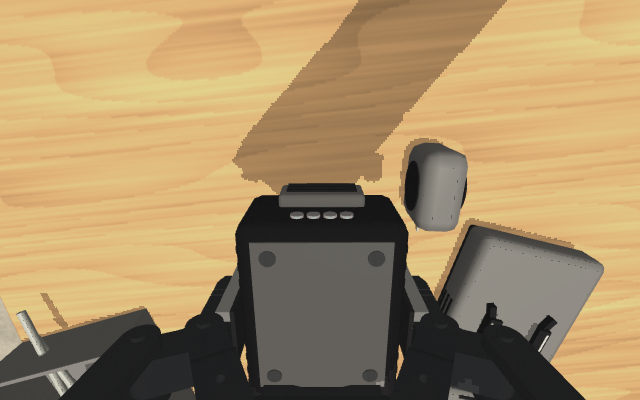

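The pack is held level and centred, and the tape and charger shoe are undisturbed. Carry it to the charger.

Emit:
servo_tool --plan "0.042 0.0101 0 0 0 0 1;0.042 0.0101 0 0 0 0 1;0.042 0.0101 0 0 0 0 1;0.042 0.0101 0 0 0 0 1;0.042 0.0101 0 0 0 0 1;0 0 0 0 0 5 1;0 0 0 0 0 5 1;0 0 0 0 0 4.6 1;0 0 0 0 0 0 1;0 0 0 0 0 0 1"

```text
time: 21.55
tool_pos: [0.5082, -0.1755, 0.1797]
tool_rot: [0.82, 0.572, -0.001, -0.001]
force: [-0.1, 0.1, -4.3]
width: 0.716
```

```bash
python3 - <<'E'
from h import *
s=bot.observe();print(s['time'],s['force'],s['width'],s['qpos'])
shift([.5089,-.176,.067],-.355)
E
```

```text
21.55 [-0.0965  0.0516 -4.3416] 0.7158666189967751 [-0.3672  0.1988  0.6959  1.7925 -0.1357  1.2008  1.5869]
now [ 0.5082 -0.1755  0.1797] shift mm [ -0.1642   1.0532 112.725 ] turn [-0.1139  0.034   0.1516]
```

Emit:
servo_tool --plan "-0.0003 0.001 0.035 0 0 0.2 1;0 0 0.035 0 0 0 1;0 0 0.025 0 0 0 1;0 0 0.01 0 0 0 1;0 0 0.008 0 0 0 1;0 0 0 0 0 0 1;0 0 0 0 0 0 1"

```text
time: 22.25
tool_pos: [0.5104, -0.1765, 0.0688]
tool_rot: [0.822, 0.57, 0.001, 0.0]
force: [0.5, -1.1, -2.9]
width: 0.714
```

Emit:
servo_tool --plan "0 0 0.002 0 0 0 1;0 0 0.0015 0 0 0 1;0 0 0.001 0 0 0 1;0 0 0 0 0 0 1;0 0 0 0 0 0 1"

```text
time: 22.75
tool_pos: [0.5097, -0.1763, 0.0634]
tool_rot: [0.822, 0.57, 0.0, -0.0]
force: [0.4, 0.1, -3.5]
width: 0.721
```

Emit:
servo_tool --plan "0 0 0.001 0 0 0 1;0 0 0 0 0 0 1;0 0 0 0 0 0 1"

```text
time: 23.05
tool_pos: [0.5097, -0.1763, 0.0623]
tool_rot: [0.822, 0.57, -0.0, -0.0]
force: [-0.3, 1.3, -3.5]
width: 0.715
```

Emit:
servo_tool --plan "0 0 0.001 0 0 0 1;0 0 0 0 0 0 1;0 0 0 0 0 0 1"

```text
time: 23.35
tool_pos: [0.5101, -0.1765, 0.062]
tool_rot: [0.822, 0.57, 0.0, 0.0]
force: [-1.7, 0.9, 5.6]
width: 0.717
```

Emit:
servo_tool --plan "0 0.004 0 0 0 0 1;0 0.007 0 0 0 0 1;0 0.007 0 0 0 0 1;0 0.007 0 0 0 0 1;0 0.007 0 0 0 0 1;0 0.007 0 0 0 0 1;0 0.007 0 0 0 0 1;0 0 0 0 0 0 1"

```text
time: 24.15
tool_pos: [0.5542, -0.1929, 0.062]
tool_rot: [0.822, 0.57, 0.001, 0.001]
force: [1.6, 0.3, 4.2]
width: 0.718
```

Emit:
servo_tool --plan "0 0.006 0 0 0 0 1;0 0.006 0 0 0 0 1;0 0.006 0 0 0 0 1;0 0.004 0 0 0 0 1;0 0.004 0 0 0 0 1;0 0 0 0 0 0 1;0 0 0 0 0 0 1"

```text
time: 24.85
tool_pos: [0.5787, -0.2022, 0.0624]
tool_rot: [0.822, 0.57, 0.001, 0.002]
force: [5.4, -1.3, 3.3]
width: 0.717
```

Emit:
servo_tool --plan "0 0.002 0 0 0 0 1;0 0.001 0 0 0 0 1;0 0 0 0 0 0 1"

```text
time: 25.15
tool_pos: [0.5809, -0.2029, 0.0621]
tool_rot: [0.822, 0.57, 0.001, 0.001]
force: [3.9, -1.8, 7.2]
width: 0.717
```

Emit:
servo_tool --plan "0 0.001 0 0 0 0 1;0 0.001 0 0 0 0 1;0 0 0 0 0 0 1"

```text
time: 25.45
tool_pos: [0.5819, -0.2033, 0.062]
tool_rot: [0.822, 0.57, 0.0, -0.0]
force: [-0.2, -0.1, 10.6]
width: 0.719
```

Emit:
servo_tool --plan "0 0.001 0 0 0 0 1;0 0.001 0 0 0 0 1;0 0 0 0 0 0 1"

```text
time: 25.75
tool_pos: [0.5834, -0.204, 0.062]
tool_rot: [0.822, 0.57, 0.0, -0.0]
force: [-3.2, 1.8, 11.7]
width: 0.719
```

Emit:
servo_tool --plan "0 0.001 0 0 0 0 1;0 0.001 0 0 0 0 1;0 0 0 0 0 0 1"

```text
time: 26.05
tool_pos: [0.5843, -0.2043, 0.062]
tool_rot: [0.822, 0.57, -0.001, -0.001]
force: [-9.2, 3.5, 15.8]
width: 0.72
```

Emit:
servo_tool --plan "0 -0.0015 0 0 0 0 1;0 -0.001 0 0 0 0 1;0 0 0 0 0 0 1;0 0 0 0 0 0 1"

```text
time: 26.45
tool_pos: [0.5836, -0.204, 0.0621]
tool_rot: [0.822, 0.57, 0.0, 0.0]
force: [1.2, -1.0, 7.3]
width: 0.717
```

Emit:
servo_tool --plan "0 -0.0005 -0.0005 0 0 0 1;0 0 0 0 0 0 -1;0 0 0 0 0 0 -1;0 0 0 0 0 0 -1;0 0 0 0 0 0 -1;0 0 0 0 0 0 -1"

```text
time: 27.05
tool_pos: [0.5826, -0.2036, 0.0617]
tool_rot: [0.822, 0.57, -0.0, -0.0]
force: [0.1, 0.9, 0.5]
width: 0.999
```

Emit:
servo_tool --plan "0 0 -0.02 0 0 0 -1;0 -0.01 -0.045 0 0 0 -1;0 -0.013 -0.048 0 0 0 -1;0 -0.013 -0.048 0 0 0 -1;0 0 -0.048 0 0 0 -1;0 0 -0.018 0 0 0 -1;0 0 0 0 0 0 -1;0 0 0 0 0 0 -1"

```text
time: 27.85
tool_pos: [0.5489, -0.1909, 0.2884]
tool_rot: [0.822, 0.57, 0.0, -0.0]
force: [-0.3, 0.6, -1.0]
width: 1.0
```

```bash
python3 - <<'E'
from h import *
s=bot.observe();print(s['time'],s['tool_pos'],s['tool_rot'],s['force'],s['width'])
T=model('wrist')[1];img=bot.camera('wrist');cv2.imwrite('pics/wc2.png',img)
a=(.5914,-.2066);f=lambda i,t:ticks(rect(i,t,a,-.355,.098,-.07,.07,-.05,.05,3000),-.07,.05,3000)
C=f(img,T);C0=f(cv2.imread('pics/wc.png'),np.load('wc.npz')['T'])
t=bot.camera('top')[120:300,180:500];t0=cv2.imread('pics/top0.png')[120:300,180:500]
o=np.zeros((600,741,3),np.uint8);o[:300,:420]=C[:300,:420];o[300:,:420]=C0[:300,:420];o[:180,421:]=t;o[300:480,421:]=t0
cv2.imwrite('pics/fin.png',o)
for n in("screw_jar","tape_measure","spray_can","tower_pack"):
    print(n,[(np.round(np.array(d['location'])*[640,400],1),round(d['confidence'],2)) for d in bot.find_in("top",n)[:1]])
E
```

```text
27.85 [ 0.5489 -0.1909  0.2884] [ 0.8217  0.5699  0.0001 -0.0002] [-0.3169  0.6016 -0.9596] 1.0002619980846181
screw_jar [(array([335.2, 242.1]), 0.82)]
tape_measure [(array([213.9, 245.7]), 0.34)]
spray_can [(array([329. , 180.6]), 0.72)]
tower_pack [(array([212.6, 246.3]), 0.58)]
```

View pics/fin.png

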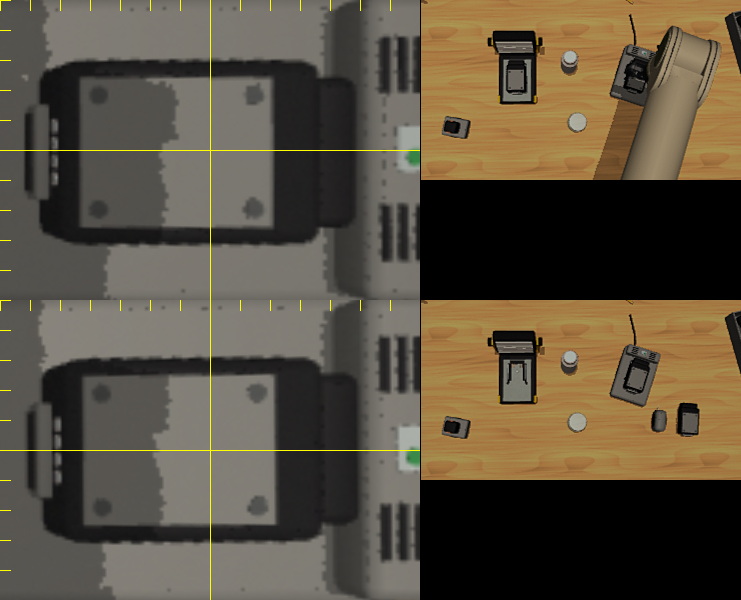

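Top half: the flat pack matches the original charged pack's home view within about 1 mm (plate edges col 80 vs 82), and the charger's vents line up. The can, jar, tower pack and light head look unmoved in the top view.

```bash
python3 -c "
from workcell import bot
print(bot.close_job())"
```

```text
the job is handed in; nothing more can be done
None
```

I moved the charged pack from the charger onto the light's shoe and slid the loose flat pack onto the charger. I pushed each one to its stop and let it go. The job was handed in at about 28 s with the gripper open and clear of everything.

**Position**
- **Charged pack:** the wrist camera put it about 0.2 mm from home on the light.
- **Flat pack:** it lies about 1 mm short (towards the robot) of where the charged pack first sat on the charger.

**Catches:** I could only judge these by force, since the catch itself can't be seen.
- **Charger:** the pack was drawn in with about 5 N just before home, then met the stop.
- **Light:** the stop was firm at about 24 N. When I tugged back about 4 mm from the stop, resistance reached only 3.4 N, less than the roughly 10 N I expected. I then pushed the pack home again before releasing it.

**Other things**
- **Jar, can and tower pack:** the last top view shows them within about 2 pixels (about 6 mm) of where they started.
- **Light head:** it looked unmoved by eye; I didn't measure it.
- **Tape measure:** the arm hid it in the last top view, and the detector's weak hit (0.34) landed on the tower pack. I last saw it standing upright after I lifted the flat pack beside it.

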